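Find the hidden catch of the screwdriver case

ROBOT

A 7-joint arm with a two-finger parallel gripper is mounted at the origin on the work surface. World frame = base frame: x ahead of the robot, y to its left, z up, the work surface at z = 0. Lengths are in m, angles in rad, forces in N, time in s.
With the tool pointing down it reaches from about 0.4 to 0.9 m from the base axis. Payload 5.6 kg.
Tool frame: the origin (TCP) lies at the very end of the fingers, on their centre line; the grasp point (between the pads) lies manip.tcp_to_grasp behind it (manip.tcp_to_grasp is the distance from the TCP to the grasp point, in m); x points along the fingers, z is the direction in which the jaws open and shut, and the axes are right-handed (so a half turn about x gives the same grasp; the last joint's range is limited). The gripper opens to 92 mm and grips with 3 to 60 N. Pads are 20 mm wide; open, the fingers measure 128 mm over their backs; the gripper's body (75 mm by 189 mm) begins 69 mm behind the grasp point.
Start: joints at [-1.372, 0.468, -0.012, 1.603, 0.006, 1.071, -0.056], TCP at [0.156, 0.631, 0.215] pointing down, gripper open.
Joint ranges: [-2.53, 2.53], [-0.31, 2.02], [-1.57, 1.55], [0.28, 2.44], [-1.29, 4.43], [0.15, 1.84], [-2.92, 2.92]. Speed limits (rad/s): [2.57, 2.57, 3.14, 3.14, 3.14, 3.14, 3.14].

INTERFACE

Orientations are given as [roll, pitch, yaw] about the fixed x, y, z axes, in that order (R = Rz(yaw) Ry(pitch) Rx(roll)).
In Python, from rig import manip gives the robot as it stands.
- The arm moves only by the tool play_rows, never from a script. Its argument "deltas" is a list of rows, each a list of 7 numbers: the turn, a rotation vector about the world's x, y, z in rad, then the shift along the world's x, y, z in units of 60 mm (1.0 is 60 mm), then the closure, from 0 (fully open) to 1 (shut). A call has 1 to 20 rows; each row is the pose to reach, as a shift and turn from the pose commanded when the call began; what a row does not reach only later rows make up. A row lasts 1/8 s, in which the tool goes at most 62.5 mm and 10.7 degrees, less where a joint would pass 70% of its speed; a pose out of reach is approached as far as the arm can. A call with a gripper value outside its range is refused whole. The fingers move at their own pace and stop on an object; "newtons" is the grip in N (left out, the last holds). Time passes only in rows, so rows that repeat a pose let the fingers close. It gives the time, the measured TCP pose, the force and the opening at its end, in the units of the state.
- manip.get_obs(): the state, without advancing time (a new reading comes with each control period).
- manip.read_camera(name): name is "scene" or "top" or "wrist"; returns a dict with "image" (480x640x3 uint8, blue, green, red), "intrinsics" (3x3 intrinsics, pixels), "extrinsics" (4x4, takes a point from camera to world coordinates); the wrist camera has in their place "hand_eye" (4x4, takes a point from camera to tool coordinates, whose origin is the TCP and whose axes are the tool frame's). Camera axes: x right, y down, z forward; pixel columns grow to the right and rows downward; lengths in m; the calibration is good to about 2 mm. A picture is of the moment at which its call begins: read the wrist's pose just before it. There is no depth.
- manip.sign_off(): hands the job in, once; it reports no verdict.
Trained networks look in the newest picture that a camera, given by its name, has taken for a name from the list of things; names that differ only in an ending like _2 or _b are one class to them, and where a whole thing is asked for, a point or a joint stands for the part that bears it (a point fixed in the world has none). Each returns a list of dicts, best first, with "p" (0 to 1); they miss things now and then, are a little off and sometimes report something else, mostly with a low value. They report only what shows in the picture. A call takes as long as a camera call. They do not tell look-alikes from the thing itself.
- manip.find_in(camera, target): "box" ([left, top, width, height] in pixels, round what is visible of it).
- manip.regions_of(camera, target): "region" (480x640 bool, what is visible of it) and "box" ([left, top, width, height] in pixels, round what is visible of it).
- manip.pinpoint(camera, target): "point" ([column, row] in pixels: a listed point, or the origin of a listed thing).
The state is a dict: "clock": time; "qpos": joint angles; "qd": joint speeds; "joint_efforts": joint torques, N m; "position": TCP position; "ee_rot": TCP orientation; "wrist_force": force on the tool from outside, world axes, zero at the start; "moment": the same for the moment, N m; "gripper_width": finger opening in m.
Only numpy, scipy, OpenCV 4.12 (cv2) and the standard library are available. Lean on these libraries where they do the work, as an engineer would, in place of code of your own. Each camera call takes 0.05 s, during which the arm holds its last target. There are 200 camera calls.

TASK

One of the six identical sunken plates in the lid of the chrome screwdriver case is a hidden spring catch. Feel gently over the plates with the closed fingertips until you find the one that gives, press it down fully so that the drawer springs out, then let go and leave the drawer standing fully open. Do not pick up or shift anything else on the desk.

Things in the scene. Friction and masses are not known exactly. Their poses are not given: they have to be found in the camera images.
- case: chrome screwdriver-set case fixed to the desk, 122 (x) by 178 (y) by 56 mm high; origin at the centre of its underside, z up, its drawer front faces its own -x. In its lid are six identical dark plates, centred at case x = -28 or +28 mm and y = -56, 0 or +56 mm, their tops 54 mm above the desk. The chrome marks if the fingers push with more than 80 N
- case_lid (a point): centre of the lid's top face, axes as the case. The lid is a flat steel grid; its six plates, 45 mm square in 46 mm openings, lie sunk 2 mm below it. Five are backed by hard rubber and yield only 1 mm at 7 N; one, a different one each time and alike to look at, is the catch (6 mm at 4 N): only touch tells. Closed fingertips fit inside an opening
- catch (a joint): how far the hidden catch plate is pressed down, 0 (up) to 0.006 m (bottom stop); a spring pushes it back up, about 1 N to start it and 4 N at the bottom; the drawer is let go at about 4 mm. It does not tell where the catch is
- drawer (a joint): how far the drawer stands out of the front of the case (its own -x): 0 shut, 0.040 m fully out. It is bolted while shut; when the catch lets go a weak spring slides it out by itself in about a second, and it stays out
- brace_a: loose brass slide-rule end brace, 14 by 52 by 12 mm, long along its y; origin at the centre of its underside; leave alone
- brace_b: second loose brass end brace, as brace_a; leave alone
- cursor_frame: loose aluminium slide-rule cursor frame with a glass window, 44 by 52 by 8 mm; origin at the centre of its underside; leave alone
- magnifier: green glass magnifier lying flat, steel rim 64 mm across and 8 mm high, handle 70 mm long and 12 mm thick along its +x; origin under the lens centre; leave alone
- screwdriver: loose screwdriver 120 mm long lying along its x; leave alone
- eraser: white eraser 45 by 22 by 13 mm; origin at the centre of its underside; leave alone
Not all that is in view belongs to the job. What is meant by the case is not red, and is the smaller of those in its own colour.

How it is judged:
On the way:
1. the hidden catch is pressed down (value of joint catch above 0.004 m), for 0.05 s.
At the end, for the whole second after the job is handed in: the drawer stands out more than 34 mm, the catch plate is back up (within 1 mm), and each loose thing on the desk is within 15 mm of where it was (value of joint drawer above 0.034 m and value of joint catch below 0.001 m and distance of each of brace_a, brace_b, cursor_frame, magnifier, screwdriver, eraser from where it was at the start of the episode below 0.015 m); the robot touches nothing.
It fails at once if the fingers push on something with more than 80 N (contact force between the fingers and anything else above 80 N).
It fails at once if a loose thing is picked up or shifted by more than 15 mm (distance of any of brace_a, brace_b, cursor_frame, magnifier, screwdriver, eraser from where it was at the start of the episode above 0.015 m).
It also fails if it takes over 51 s, if anything falls off the work surface, if the arm or the gripper's body presses on something with over 40 N, if the wrist force passes 120 N, or if a joint passes its speed limit or range.

## Working session

There is one attempt and no reset: what is moved stays moved. The work goes in short steps, Python scripts to look and compute and a tool call to move; the robot and the scene stay as the last step left them, time stands still between calls to the robot, and variables do not carry over. Pictures are saved under pics/ and viewed, about 8 in all and at most 12, crops included, and the job is handed in when it is done.

Besides the shell and the picture viewer there is one more tool, called after "Emit:" in YAML: its name, and indented under it one key for each argument. play_rows: Moves the arm, as the interface text tells. Its arguments: {"type":"object","properties":{"deltas":{"type":"array","items":{"type":"array","items":{"type":"number"}}},"newtons":{"type":"number"}},"required":["deltas"]}

```bash
mkdir -p pics; python3 - <<'E'
from rig import manip
import cv2,numpy as np
for c in ["scene","top"]:
    r=manip.read_camera(c); cv2.imwrite(f"pics/{c}0.png",r["image"])
    print(c,r["intrinsics"].tolist(),np.round(r["extrinsics"],4).tolist())
    for t in ["case","case_lid"]:
        print(t,[(d["box"],round(d["p"],2)) for d in manip.find_in(c,t)],[(np.round(d["point"],1).tolist(),round(d["p"],2)) for d in manip.pinpoint(c,t)])
o=manip.get_obs();print(o)
E
```

```text
scene [[449.81664725388947, 0.0, 318.7843161083921], [0.0, 449.81664725388947, 239.88222077956922], [0.0, 0.0, 1.0]] [[0.8219, 0.3278, -0.4659, 1.0019], [0.5695, -0.4921, 0.6584, -0.551], [-0.0135, -0.8064, -0.5912, 0.5854], [0.0, 0.0, 0.0, 1.0]]
case [([250.7, 231.9, 86.5, 91.2], 0.83), ([26.2, 286.8, 163.6, 162.6], 0.61), ([374.6, 181.8, 56.9, 69.2], 0.58)] [([124.4, 374.6], 0.97), ([401.4, 224.3], 0.96), ([296.7, 285.1], 0.94)]
case_lid [([22.7, 284.4, 169.7, 162.0], 0.81), ([250.1, 233.9, 88.0, 87.7], 0.59), ([369.9, 177.8, 59.5, 71.2], 0.55)] [([298.4, 263.9], 0.96), ([401.5, 200.6], 0.85), ([115.2, 340.4], 0.59)]
top [[490.53468517754686, 0.0, 325.0127710209947], [0.0, 490.53468517754686, 234.3340430389733], [0.0, 0.0, 1.0]] [[-0.0083, -0.9909, 0.1345, 0.4502], [-0.9995, 0.0043, -0.03, 0.0411], [0.0291, -0.1347, -0.9905, 1.0811], [0.0, 0.0, 0.0, 1.0]]
case [([302.1, 193.0, 104.2, 84.0], 0.92), ([433.4, 217.1, 135.9, 127.8], 0.88), ([159.1, 165.7, 100.7, 79.6], 0.57)] [([347.0, 237.0], 0.77), ([490.6, 281.5], 0.76), ([213.3, 209.8], 0.69)]
case_lid [([300.4, 190.0, 100.0, 88.8], 0.85), ([158.2, 159.9, 101.1, 86.3], 0.76), ([431.1, 219.1, 133.9, 128.3], 0.67)] [([349.4, 231.3], 0.76), ([499.3, 279.4], 0.63), ([202.8, 198.8], 0.6)]
{'clock': 0.5, 'qpos': array([-1.37200405,  0.46755419, -0.01159472,  1.60272699,  0.00603006,
        1.07144956, -0.05630569]), 'qd': array([-0.00121599, -0.00105246,  0.00061502, -0.00022938, -0.00138656,
        0.00053155,  0.00017317]), 'joint_efforts': array([ 4.17627343e-04, -5.19974756e+01, -1.23658855e-02, -2.43843073e+01,
       -5.67449536e-02,  1.20161549e-02,  5.17842579e-05]), 'position': array([0.15568687, 0.63105015, 0.21454599]), 'ee_rot': array([-2.5060475 ,  1.57067254, -1.17711068]), 'wrist_force': array([ 0.3344362 , -0.11989424, -0.9905993 ]), 'moment': array([ 0.03883731, -0.03887122, -0.01572673]), 'gripper_width': 0.09182431837008134}
```

View pics/top0.png

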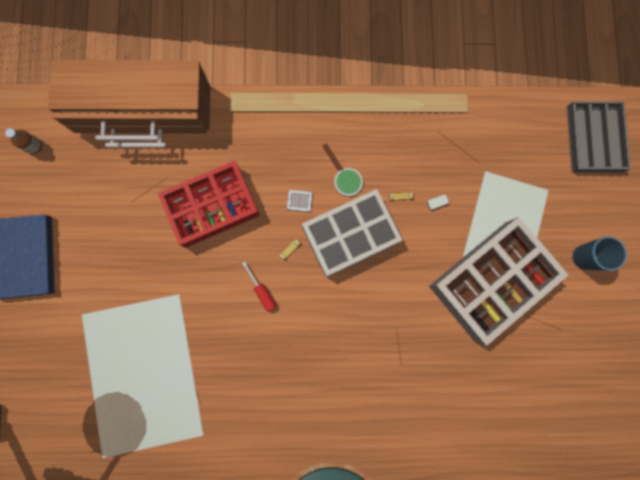

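View pics/scene0.png

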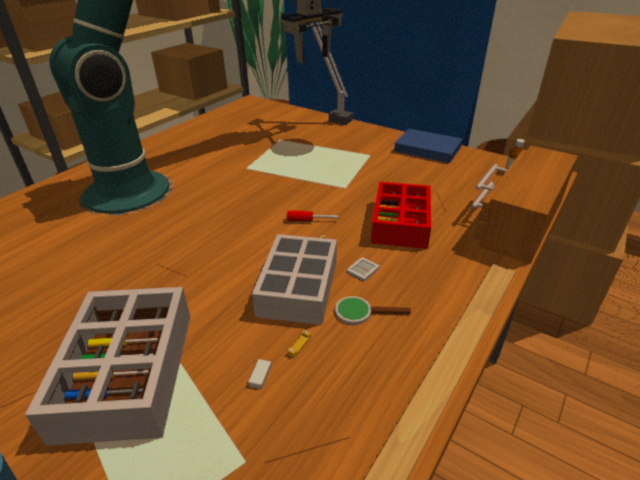

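Candidates in the top view are the red case (208,204), the larger grey case (500,281) and the smaller grey case (352,233). The smaller grey one fits: it is not red, it is the smaller of its colour, and it has six dark plates. I'll confirm it in a crop and fit the plate grid.

```bash
cat > h.py <<'E'
import cv2,numpy as np
from scipy.optimize import least_squares
G=np.array([[x,y] for x in(-.028,.028) for y in(-.056,0,.056)])
def plates(img,box):
    x,y,w,h=[int(v) for v in box]
    g=cv2.cvtColor(img,cv2.COLOR_BGR2HSV)
    m=((g[...,2]<120)&(g[...,1]<70)).astype(np.uint8)
    k=np.zeros_like(m);k[y:y+h,x:x+w]=m[y:y+h,x:x+w]
    k=cv2.erode(k,np.ones((2,2)))
    n,l,s,c=cv2.connectedComponentsWithStats(k)
    return [(c[i]+.5,s[i,4]) for i in range(1,n) if s[i,4]>60]
def ray(uv,K,E,z):
    d=E[:3,:3]@np.linalg.solve(K,[uv[0],uv[1],1]);o=E[:3,3]
    return (o+d*(z-o[2])/d[2])[:2]
def fit(P):
    P=np.array(P);c0=P.mean(0);best=None
    for a in np.linspace(-np.pi/2,np.pi/2,19):
        def f(p):
            R=np.array([[np.cos(p[2]),-np.sin(p[2])],[np.sin(p[2]),np.cos(p[2])]])
            Q=G@R.T+p[:2]; return np.linalg.norm(P[:,None]-Q[None],axis=2).min(1)
        r=least_squares(f,[*c0,a])
        if best is None or r.cost<best.cost:best=r
    return best.x,best.fun
E
python3 - <<'E'
from h import *
from rig import manip
for c in("top","scene"):
    r=manip.read_camera(c);b=(298,186,108,96) if c=="top" else (248,228,92,96)
    p=plates(r["image"],b);print([(q[0].round(1).tolist(),q[1]) for q in p])
    P=[ray(q[0],r["intrinsics"],r["extrinsics"],.054) for q in p]
    if len(P)>=5:
        x,e=fit(P);print(c,x.round(4),e.round(4))
    x0,y0,w,h=b
    cv2.imwrite(f"pics/crop_{c}.png",cv2.resize(r["image"][y0-15:y0+h+15,x0-15:x0+w+15],None,fx=4,fy=4,interpolation=cv2.INTER_CUBIC))
for t in ["brace_a","magnifier","cursor_frame","screwdriver","eraser"]:
    manip_d=manip.pinpoint("scene",t)
E
```

```text
[([370.4, 209.7], np.int32(334)), ([347.1, 220.7], np.int32(341)), ([323.1, 231.9], np.int32(345)), ([382.4, 233.2], np.int32(343)), ([358.5, 244.3], np.int32(351)), ([334.5, 255.7], np.int32(353))]
top [ 0.5933 -0.0487  0.4372] [0.0003 0.0003 0.0002 0.0005 0.0002 0.0003]
[([290.2, 246.2], np.int32(263)), ([318.3, 248.8], np.int32(274)), ([283.5, 264.1], np.int32(314)), ([313.0, 267.0], np.int32(326)), ([276.1, 284.0], np.int32(370)), ([307.2, 287.3], np.int32(388))]
scene [ 0.5973 -0.0466  0.4337] [0.0001 0.0001 0.     0.0001 0.0001 0.0001]
```

View pics/crop_top.png

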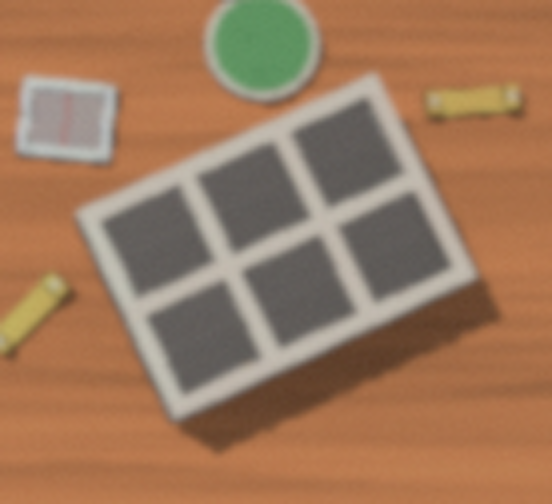

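```bash
python3 - <<'E'
from h import *
from rig import manip
from scipy.spatial.transform import Rotation as Ro
o=manip.get_obs();R=Ro.from_euler('xyz',o["ee_rot"]).as_matrix();print(R.round(3))
a=np.arctan2(R[1,2],R[0,2]);print("toolz az",a,"turns",[round((0.4355+k*np.pi/2-a+np.pi)%(2*np.pi)-np.pi,4) for k in range(4)])
print("rot err for down x:",R[:,0]); d=np.array([.595,-.048,.2])-o["position"];print(d/.06)
r=manip.read_camera("wrist");print(r["intrinsics"].tolist(),r["hand_eye"].round(4).tolist())
E
```

```text
[[ 0.    -0.971  0.24 ]
 [ 0.     0.24   0.971]
 [-1.    -0.     0.   ]]
toolz az 1.3289295588875671 turns [np.float64(-0.8934), np.float64(0.6774), np.float64(2.2482), np.float64(-2.4642)]
rot err for down x: [ 1.31376554e-05  3.37274036e-06 -1.00000000e+00]
[  7.32210793 -11.31800952  -0.24330516]
[[341.54916272567186, 0.0, 315.5277181669678], [0.0, 341.54916272567186, 241.7817926076992], [0.0, 0.0, 1.0]] [[0.0006, -0.2543, 0.9671, -0.1709], [0.0005, -0.9671, -0.2543, 0.0712], [1.0, 0.0006, -0.0005, 0.0006], [0.0, 0.0, 0.0, 1.0]]
```

Emit:
play_rows:
  deltas:
    - [0,0,-0.06,0.5,-0.75,0,1]
    - [0,0,-0.12,1,-1.5,0,1]
    - [0,0,-0.18,1.5,-2.3,-0.05,1]
    - [0,0,-0.24,2,-3.1,-0.05,1]
    - [0,0,-0.3,2.5,-3.85,-0.1,1]
    - [0,0,-0.36,3,-4.6,-0.1,1]
    - [0,0,-0.42,3.5,-5.4,-0.1,1]
    - [0,0,-0.48,4,-6.2,-0.15,1]
    - [0,0,-0.54,4.5,-6.95,-0.15,1]
    - [0,0,-0.6,5,-7.7,-0.2,1]
    - [0,0,-0.66,5.5,-8.5,-0.2,1]
    - [0,0,-0.72,6,-9.3,-0.2,1]
    - [0,0,-0.78,6.5,-10.05,-0.24,1]
    - [0,0,-0.84,7,-10.8,-0.24,1]
    - [0,0,-0.8934,7.32,-11.32,-0.24,1]
    - [0,0,-0.8934,7.32,-11.32,-0.24,1]
    - [0,0,-0.8934,7.32,-11.32,-0.24,1]
    - [0,0,-0.8934,7.32,-11.32,-0.24,1]
  newtons: 10

```text
clock: 3.15
position: [0.5945, -0.0464, 0.2002]
ee_rot: [1.445, 1.57, 1.883]
wrist_force: [-1.2, -0.2, -0.5]
gripper_width: 0.0003
```

```bash
cat > w.py <<'E'
from h import *
from rig import manip
from scipy.spatial.transform import Rotation as Ro
o=manip.get_obs();R=Ro.from_euler('xyz',o["ee_rot"]).as_matrix()
r=manip.read_camera("wrist");T=np.eye(4);T[:3,:3]=R;T[:3,3]=o["position"];E=T@r["hand_eye"]
import sys;cv2.imwrite(f"pics/{sys.argv[1]}.png",r["image"])
print(o["clock"],o["position"],o["wrist_force"],o["gripper_width"],o["qpos"].round(3))
a=np.arctan2(R[1,2],R[0,2]);print("toolz az",a, R[:,0].round(4))
p=plates(r["image"],(0,0,640,480));print([(q[0].round(1).tolist(),int(q[1])) for q in p])
for q in p: print(ray(q[0],r["intrinsics"],E,.054).round(4),q[1])
E
python3 w.py w1
```

```text
3.15 [ 0.59445573 -0.04637599  0.20017775] [-1.17459061 -0.16418734 -0.49048506] 0.000318697445868213 [-0.367  0.415  0.506  1.78  -0.235  1.006  0.668]
toolz az 0.4380077096285274 [-3.e-04  1.e-03 -1.e+00]
[([286.3, 171.5], 2471), ([348.4, 171.4], 2454), ([287.6, 231.8], 2155), ([346.7, 232.0], 2173), ([280.9, 283.1], 1107), ([352.6, 282.9], 1095), ([316.5, 293.8], 168), ([154.0, 379.6], 20493), ([275.9, 336.1], 236), ([343.6, 325.7], 135), ([206.2, 328.8], 88), ([389.0, 332.1], 141), ([361.8, 342.0], 161), ([441.2, 334.8], 71), ([250.1, 343.2], 212), ([316.4, 366.9], 1244), ([409.4, 389.0], 8901), ([569.3, 376.5], 910), ([626.3, 380.4], 705), ([582.4, 423.4], 738), ([152.2, 425.8], 89), ([283.6, 448.5], 142), ([431.9, 453.2], 82), ([229.0, 465.0], 62), ([370.0, 469.8], 213), ([337.0, 472.8], 112), ([419.8, 470.9], 96), ([399.2, 471.4], 122), ([268.8, 473.6], 62), ([433.3, 474.5], 70)]
[ 0.5476 -0.0081] 2471
[0.5988 0.016 ] 2454
[ 0.5716 -0.0592] 2155
[ 0.6226 -0.0354] 2173
[ 0.5867 -0.1097] 1107
[ 0.651  -0.0793] 1095
[ 0.6235 -0.105 ] 168
[ 0.5077 -0.2688] 20493
[ 0.6055 -0.1655] 236
[ 0.6637 -0.1251] 135
[ 0.5373 -0.1883] 88
[ 0.7094 -0.1118] 141
[ 0.6892 -0.1339] 161
[ 0.7597 -0.0916] 71
[ 0.5845 -0.1845] 212
[ 0.659  -0.1807] 1244
[ 0.7618 -0.1627] 8901
[ 0.9092 -0.0764] 910
[ 0.9674 -0.0544] 705
[ 0.9583 -0.12  ] 738
[ 0.5249 -0.3268] 89
[ 0.6704 -0.2929] 142
[ 0.8269 -0.2269] 82
[ 0.6226 -0.3413] 62
[ 0.7737 -0.2782] 213
[ 0.7409 -0.2985] 112
[ 0.827 -0.255] 96
[ 0.8056 -0.2659] 122
[ 0.6692 -0.3333] 62
[ 0.8438 -0.2529] 70
```

View pics/w1.png

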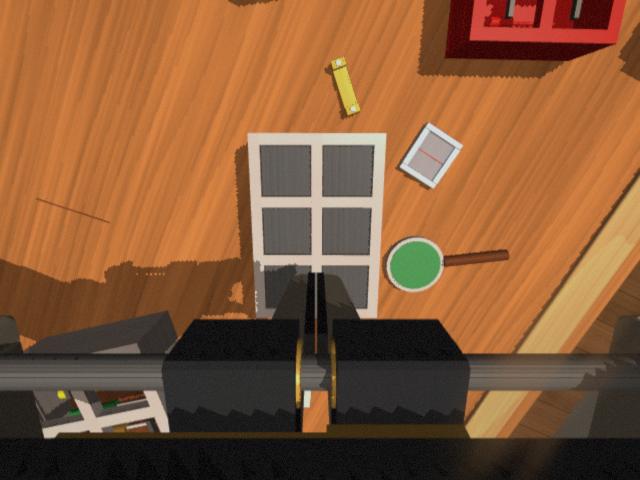

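The wrist view shows the same case, with plates around (286–352, 171–283), and gives centre (0.597, -0.047) and yaw 0.436. That agrees with the scene camera. Next I'll move to just above the plate at case (-28, 0).

Emit:
play_rows:
  deltas:
    - [0,0,0,-0.1,-0.05,-0.6,1]
    - [0,0,0,-0.25,-0.1,-1.2,1]
    - [0,0,0,-0.39,-0.18,-1.8,1]
    - [0,0,0,-0.39,-0.18,-2.2,1]
    - [0,0,0,-0.39,-0.18,-2.3,1]
    - [0,0,0,-0.39,-0.18,-2.3,1]
    - [0,0,0,-0.39,-0.18,-2.3,1]
    - [0,0,0,-0.39,-0.18,-2.3,1]

```text
clock: 4.2
position: [0.5722, -0.0588, 0.0632]
ee_rot: [-0.371, 1.569, 0.065]
wrist_force: [0.6, -0.2, 0.0]
gripper_width: 0.0005
```

```bash
python3 w.py w2 | head -3
```

```text
4.2 [ 0.57218668 -0.05880279  0.06316116] [ 0.63816334 -0.20433051  0.04504857] 0.0004718946243568298 [-0.288  0.567  0.431  1.92  -0.346  0.725  0.781]
toolz az 0.43578566986245315 [ 1.8e-03  1.0e-04 -1.0e+00]
[([512.3, 135.9], 228), ([312.8, 180.0], 7846), ([422.1, 180.0], 7862), ([312.4, 304.4], 5167), ([411.6, 288.8], 6984), ([489.1, 285.0], 108), ([216.7, 330.3], 154), ([242.3, 329.6], 129), ([339.4, 336.7], 125), ([225.8, 339.6], 64), ([277.6, 338.3], 93), ([158.8, 391.1], 18691), ([418.6, 387.0], 9929), ([566.6, 376.6], 610), ([629.5, 381.9], 455), ([588.8, 450.5], 107), ([92.5, 449.4], 66), ([234.1, 454.2], 227), ([300.4, 445.9], 87), ([363.7, 449.3], 61), ([433.2, 451.4], 93), ([392.3, 467.1], 81), ([429.6, 469.2], 138), ([400.7, 475.6], 62)]
```

View pics/w2.png

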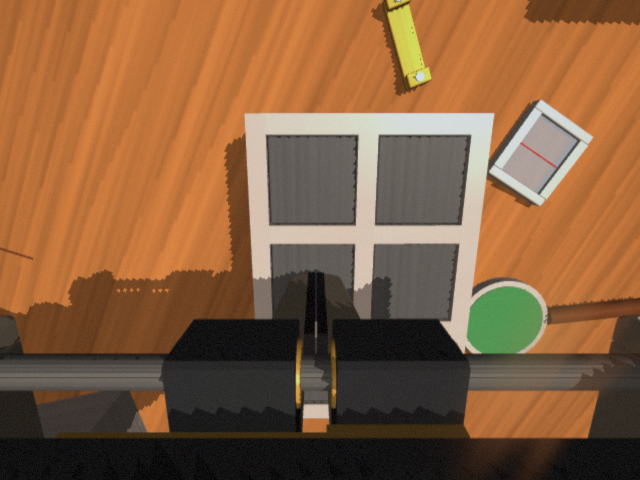

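The tip is over the plate centre (315 against 313 columns). Now a gentle probe.

Emit:
play_rows:
  deltas:
    - [0,0,0,0,0,-0.06,1]
    - [0,0,0,0,0,-0.1,1]
    - [0,0,0,0,0,-0.12,1]
    - [0,0,0,0,0,-0.14,1]
    - [0,0,0,0,0,-0.16,1]
    - [0,0,0,0,0,-0.16,1]
    - [0,0,0,0,0,-0.16,1]

```text
clock: 5.12
position: [0.5715, -0.0589, 0.0525]
ee_rot: [-1.042, 1.571, -0.607]
wrist_force: [0.0, 0.2, 0.7]
gripper_width: 0.0006
```

Emit:
play_rows:
  deltas:
    - [0,0,0,0,0,-0.02,1]
    - [0,0,0,0,0,-0.025,1]
    - [0,0,0,0,0,-0.025,1]

```text
clock: 5.5
position: [0.5715, -0.0589, 0.0512]
ee_rot: [-0.343, 1.571, 0.092]
wrist_force: [-1.0, 0.2, 2.3]
gripper_width: 0.0008
```

This plate gives softly: 2.3 N at about 2.8 mm down, where rubber would already push back with more than 7 N. So it behaves like the catch, and I'll press it fully.

Emit:
play_rows:
  deltas:
    - [0,0,0,0,0,-0.02,1]
    - [0,0,0,0,0,-0.04,1]
    - [0,0,0,0,0,-0.05,1]
    - [0,0,0,0,0,-0.055,1]
    - [0,0,0,0,0,-0.055,1]
    - [0,0,0,0,0,-0.055,1]

```text
clock: 6.25
position: [0.5716, -0.0589, 0.0483]
ee_rot: [0.563, 1.57, 0.998]
wrist_force: [-2.5, 0.2, 7.6]
gripper_width: 0.0002
```

Emit:
play_rows:
  deltas:
    - [0,0,0,0,0,-0.01,1]
    - [0,0,0,0,0,-0.01,1]
    - [0,0,0,0,0,0.05,1]
    - [0,0,0,0,0,0.2,1]
    - [0,0,0,0,0,0.6,1]
    - [0,0,0,0,0,1.3,1]
    - [0,0,0,0,0,2.0,1]
    - [0,0,0,0,0,2.5,1]
    - [0,0,0,0,0,2.5,1]
    - [0,0,0,0,0,2.5,1]
    - [0,0,0,0,0,2.5,1]
    - [0,0,0,0,0,2.5,1]

```text
clock: 7.75
position: [0.571, -0.0589, 0.1968]
ee_rot: [2.87, 1.569, -2.978]
wrist_force: [-0.6, 0.7, -0.1]
gripper_width: 0.0003
```

```bash
python3 w.py w3 | head -2; python3 - <<'E'
from rig import manip
import cv2
r=manip.read_camera("scene");cv2.imwrite("pics/s3.png",cv2.resize(r["image"][170:400,190:450],None,fx=2.5,fy=2.5))
E
```

```text
7.75 [ 0.57096243 -0.05888457  0.19675457] [-0.63510076  0.69195436 -0.09731617] 0.0003020297425366797 [-0.366  0.383  0.52   1.837 -0.224  0.982  0.684]
toolz az 0.43554759722041453 [-1.8e-03 -3.0e-04 -1.0e+00]
```

View pics/w3.png

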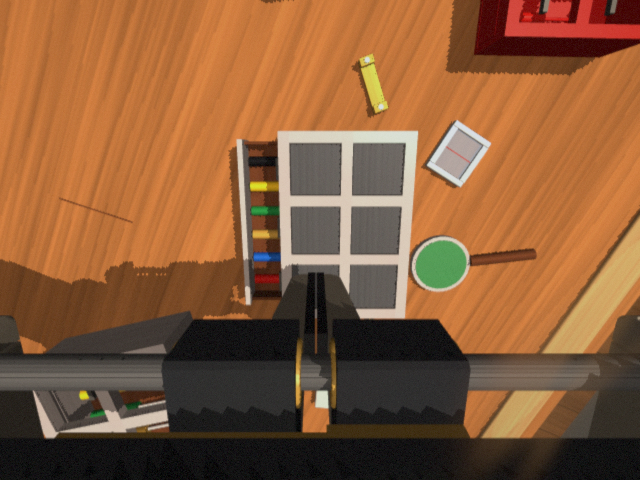

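View pics/s3.png

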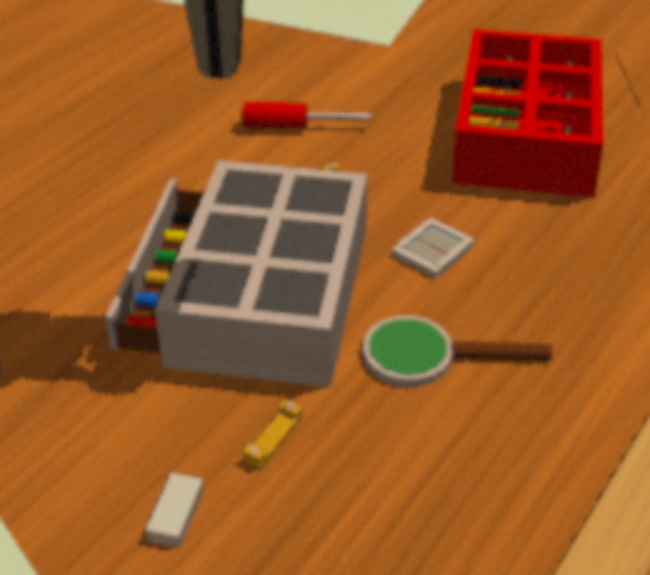

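The drawer has sprung out and nothing else moved. I'll wait a second to let it settle, then measure how far it stands out.

Emit:
play_rows:
  deltas:
    - [0,0,0,0,0,0.3,1]
    - [0,0,0,0,0,0.3,1]
    - [0,0,0,0,0,0.3,1]
    - [0,0,0,0,0,0.3,1]
    - [0,0,0,0,0,0.3,1]
    - [0,0,0,0,0,0.3,1]
    - [0,0,0,0,0,0.3,1]
    - [0,0,0,0,0,0.3,1]

```text
clock: 8.85
position: [0.5715, -0.0589, 0.2158]
ee_rot: [-1.727, 1.571, -1.292]
wrist_force: [-0.3, -0.3, -0.0]
gripper_width: 0.0005
```

```bash
python3 - <<'E'
from h import *
from rig import manip
r=manip.read_camera("scene");im=r["image"];old=cv2.imread("pics/scene0.png")
cv2.imwrite("pics/s4.png",cv2.resize(im[225:330,225:345],None,fx=5,fy=5,interpolation=cv2.INTER_CUBIC))
K,E=r["intrinsics"],np.linalg.inv(r["extrinsics"])
c=np.array([.597,-.047]);a=.436;X=np.array([np.cos(a),np.sin(a)]);Y=np.array([-np.sin(a),np.cos(a)])
for d in(0,.03,.035,.04):
  for z in (.0,.05):
    P=np.r_[c+X*(-.061-d)-Y*.085,z];p=K@(E[:3,:3]@P+E[:3,3]);p=p[:2]/p[2];print(d,z,p.round(1),"crop",((p-[225,225])*5).round())
# loose things: diff old/new outside case & arm
for n,(x,y,w,h) in dict(driver=(280,203,65,25),frame=(340,252,45,32),mag=(330,290,85,40),brace=(283,325,32,35),eraser=(243,355,35,38)).items():
    A,B=[cv2.cvtColor(i[y:y+h,x:x+w],cv2.COLOR_BGR2GRAY).astype(np.float32) for i in(old,im)]
    print(n,cv2.phaseCorrelate(A,B))
E
```

```text
0 0.0 [256.2 315.4] crop [156. 452.]
0 0.05 [253.4 294.9] crop [142. 350.]
0.03 0.0 [240.2 313.5] crop [ 76. 442.]
0.03 0.05 [236.8 293.1] crop [ 59. 340.]
0.035 0.0 [237.5 313.2] crop [ 63. 441.]
0.035 0.05 [234.1 292.8] crop [ 45. 339.]
0.04 0.0 [234.9 312.8] crop [ 49. 439.]
0.04 0.05 [231.3 292.5] crop [ 32. 337.]
driver ((0.09517611825248906, 0.45024176501106616), 1.0181216918097602)
frame ((0.26277992710636866, -0.08641584824809811), 1.0407492389281592)
mag ((0.006829982027461767, 0.03285285311254427), 0.9527598796950446)
brace ((0.05568046199208965, 0.08747843913830877), 0.9695292943053775)
eraser ((0.18507486255095884, -0.00940029841111567), 0.9533129333621926)
```

View pics/s4.png

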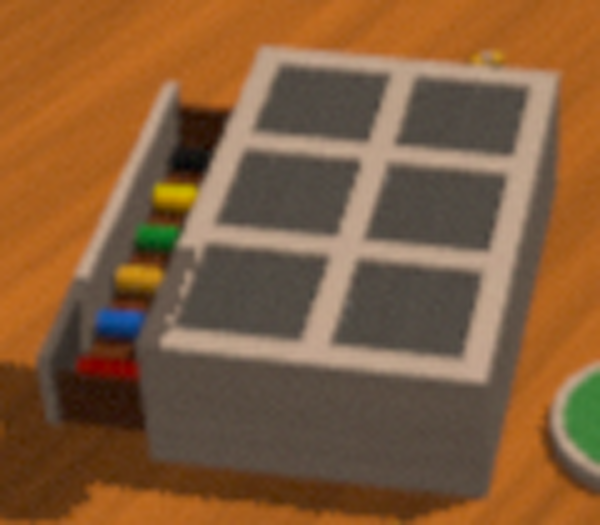

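The drawer front's near edge sits at crop x≈40, which the projection puts at about 38–40 mm out. The plates look level again and the loose things in view haven't moved, so I'm handing in.

```bash
python3 -c "
from rig import manip
print(manip.sign_off())"
```

```text
the job is handed in; nothing more can be done
None
```

The catch was found and pressed, the drawer sprang out, and the job was handed in at about 9 s on the robot's clock. No verdict is reported back.

- **Finding the catch:** I used the smaller chrome case, at about (0.597, -0.047). The first plate I felt, at case (-28, 0), was the catch: 2.3 N at about 2.8 mm down, where a rubber-backed plate would have pushed back with more than 7 N.
- **Pressing it:** I pressed it to about 5.7 mm, where the force read 7.6 N, then a touch further. I then lifted the arm straight up.
- **Drawer and plates:** In the scene camera the drawer stands about 38–40 mm out and the plates look level again.
- **Loose things:** The screwdriver, cursor frame, magnifier, eraser and the brace in clear view shifted less than half a pixel, which is within measurement noise. The second brace was mostly hidden behind the case in that view. I only judged it by eye in the last wrist picture, where nothing looked disturbed.
- **Arm:** It stands clear at z = 0.216 m with wrist force near zero.

The camera estimates of the case position disagreed by up to 4 mm (top against scene). The wrist view agreed with the scene camera, so I used that. No check failed.

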